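# Draw a stitching clamp open to its click notch and hold it

## Task

Someone is about to load a wallet panel into the bench stitching clamp. Take the sliding jaw by its upright aluminium grip, draw it open against its spring until you feel the ball click into the notch near the red mark, without running on to the end stop, and finish still holding the jaw there, because the spring would pull it shut. Leave the green thread reel, the glue jar and the steel weight where they stand.

Things in the scene. Friction and masses are not known exactly. Their poses are not given: they have to be found in the camera images.
- clamp: the bench stitching clamp, fixed: dark steel bed 120 (x) x 250 (y) mm, 24 mm high; fixed wooden jaw at its -y end (76 mm wide, 70 mm above the table), steel end stop near its +y end (54 mm above the table). Origin: centre of the bed's underside, on the table. The sliding jaw, wood, 76 (x) x 40 (y) mm, top at 70 mm, opens along the clamp's +y
- jaw (a joint): opening of the sliding jaw, m: 0 closed, 0.110 at the end stop. A spring pulls it shut: 6 N when closed, about 9 N near the notch, plus under 1 N rubbing. In the last 4 mm before the notch the pull needed drops by about 3.5 N; at the notch it rises steeply, to about 14 N 2 mm past it, which would drag the ball out the far side. Let go in the notch, the jaw slips out and shuts
- jaw_grip (a point): centre of the aluminium grip, 98 mm above the table, moving with the jaw: an upright flat bar on the jaw, 44 mm wide along the clamp's x, 16 mm thick along its y, from 70 to 114 mm above the table. Axes as the clamp's. Jaw closed, it is 57 mm to the -y side of the clamp's origin. A white line across the jaw shows the y of this point and of the ball below it
- red_mark (a point): middle between the two red pins on the bed's edges, 29 mm above the table, at the clamp's x = 0. With the ball in the notch, the grip's centre (white line) is level with this mark along the clamp's y to within 5 mm either way; feel tells exactly. That is 55 to 80 mm of opening, different each time
- detent_ball (a joint): how far the sprung ball under the jaw has dropped, m: about 0.0004 while it rides on the strip hidden in the bed, about 0.004 at the bottom of the notch (a 12 mm gap across the strip; the ball is 16 mm across), about 0.0025 when 1 mm off the notch and 0.0017 when 2 mm off. This reading's noise is about 2 mm
- thread_reel: green thread reel, 42 mm across, 54 mm high, loose, standing on the table; origin at its foot
- glue_jar: white glue jar, 52 mm across, 60 mm high, loose, standing on the table; origin at its foot
- weight: round steel weight with a knob, 54 mm across, 60 mm high, 0.8 kg, loose, standing on the table; origin at its foot

How it is judged:
On the way:
1. the fingers have drawn the sliding jaw at least 30 mm open (value of joint jaw above 0.03 m and contact force between the fingers and jaw above 2 N), for 0.1 s.
At the end, for the whole second after the job is handed in: The ball sits in the notch (its reading above 1.8 mm, which means the jaw is within about 2 mm of the notch), the jaw is at rest 45 to 90 mm open (slower than 5 mm/s), and the fingers are still on the jaw with more than 2 N, holding it against its spring (value of joint detent_ball above 0.0018 m and value of joint jaw between 0.045 and 0.09 m and velocity of joint jaw between -0.005 and 0.005 m/s and contact force between the fingers and jaw above 2 N); the arm keeps its last pose, push and grip.
It fails at once if the jaw is run on to the end stop (opened past 105 mm) (value of joint jaw above 0.105 m).
It fails at once if the thread reel, the glue jar or the weight is shifted by more than 20 mm or tipped (distance of any of thread_reel, glue_jar, weight from where it was at the start of the episode above 0.02 m or angle between any of thread_reel, glue_jar, weight's own z axis and vertical above 0.5 rad).
It also fails if it takes over 45 s, if anything falls off the work surface, if the arm or the gripper's body presses on something with over 40 N, if the wrist force passes 120 N, or if a joint passes its speed limit or range.

## Robot

A 7-joint arm with a two-finger parallel gripper is mounted at the origin on the work surface. World frame = base frame: x ahead of the robot, y to its left, z up, the work surface at z = 0. Lengths are in m, angles in rad, forces in N, time in s.
With the tool pointing down it reaches from about 0.4 to 0.85 m from the base axis. Payload 10.4 kg.
Tool frame: the origin (TCP) lies at the very end of the fingers, on their centre line; the grasp point (between the pads) lies 19 mm behind it; x points along the fingers, z is the direction in which the jaws open and shut, and the axes are right-handed (so a half turn about x gives the same grasp; the last joint's range is limited). The gripper opens to 87 mm and grips with 3 to 60 N. Pads are 19 mm wide; open, the fingers measure 117 mm over their backs; the gripper's body (75 mm by 190 mm) begins 51 mm behind the grasp point.
Start: joints at [1.227, 0.332, -0.065, 1.46, 0.022, 1.35, -0.088], TCP at [0.197, -0.593, 0.223] pointing down, gripper open.
Joint ranges: [-2.6, 2.6], [-0.5, 2.12], [-1.47, 1.34], [0.16, 2.42], [-1.27, 4.41], [0.06, 2.06], [-2.6, 2.6]. Speed limits (rad/s): [2.22, 2.22, 2.79, 2.79, 3.14, 3.14, 3.14].

## Interface

Orientations are given as a rotation vector (axis times angle).
In Python, from workcell import * gives the robot as it stands.
- The arm moves only by the shell command python3 -m jog 'ROWS' [FORCE]. ROWS is JSON, a list of rows, each an object with "translation": the shift along the tool's x, y, z in cm, a list of three; "angular": the turn, a rotation vector about the tool's x, y, z in degrees, a list of three; "grip": the finger opening in cm, from 0 to 8.7. In form: [{"translation": [x, y, z], "angular": [ax, ay, az], "grip": grip}, ...]. A call has 1 to 8 rows; each row is the pose to reach, as a shift and turn from the pose commanded when the call began, along the tool's axes at that moment; what a row does not reach only later rows make up. A row lasts 1/8 s, in which the tool goes at most 62.5 mm and 10.7 degrees, less where a joint would pass 70% of its speed; a pose out of reach is approached as far as the arm can. A call with a gripper value outside its range is refused whole. The fingers move at their own pace and stop on an object; FORCE is the grip in N (left out, the last holds). Time passes only in rows, so rows that repeat a pose let the fingers close. It gives the time, the measured TCP pose, the force and the opening at its end, in the units of the state.
- read_state(): the state, without advancing time (a new reading comes with each control period).
- capture(name): name is "scene" or "top" or "wrist"; returns a dict with "color" (420x560x3 uint8, red, green, blue), "z_map" (420x560 float32, m along the optical axis (not along the pixel's ray), 0 where there is no reading), "vertical_fov" (degrees; the focal length in pixels is half the picture's height over the tangent of half this angle, whatever the lens; pixels are square), "cx", "cy" (the principal point, pixels), "rvec" (rotation vector, rad) and "tvec" (3), from world to camera coordinates, as OpenCV has them. Camera axes: x right, y down, z forward; pixel columns grow to the right and rows downward; lengths in m; the calibration is good to about 2 mm. A picture is of the moment at which its call begins.
- job_done(): hands the job in, once; it reports no verdict.
The state is a dict: "time_s": time; "qpos": joint angles; "qd": joint speeds; "effort": joint torques, N m; "tool_pos": TCP position; "tool_rot": TCP orientation; "force": force on the tool from outside, world axes, zero at the start; "wrist_torque": the same for the moment, N m; "opening": finger opening in m.
Only numpy, scipy, OpenCV 4.12 (cv2) and the standard library are available. Lean on these libraries where they do the work, as an engineer would, in place of code of your own. Each camera call takes 0.05 s, during which the arm holds its last target.

## Working session

There is one attempt and no reset: what is moved stays moved. The work goes in short steps, Python scripts to look and compute and a shell command to move; the robot and the scene stay as the last step left them, time stands still between calls to the robot, and variables do not carry over. Pictures are saved under pics/ and viewed, and the job is handed in when it is done.

```bash
ls; mkdir -p pics; python3 - <<'E'
from workcell import *
import cv2
s=read_state()
print(s)
for n in("scene","top"):
    c=capture(n); cv2.imwrite(f"pics/{n}0.png",c["color"][:,:,::-1]); print(n,c["vertical_fov"],c["cx"],c["cy"],c["rvec"],c["tvec"])
E
```

```text
pics
{'time_s': 0.0, 'qpos': array([ 1.22741823,  0.33288669, -0.06470757,  1.46096741,  0.02163154,
        1.34991582, -0.08851793]), 'qd': array([-3.05278147e-03,  9.41931157e-04, -3.99121763e-04, -6.40196728e-05,
        2.62250251e-03,  6.46659581e-04,  7.49511800e-05]), 'effort': array([ 5.70549000e-04, -6.23254108e+01,  2.46119028e-02, -3.89883077e+01,
       -6.15100167e-02,  4.01715073e-02,  1.42211047e-04]), 'tool_pos': array([ 0.19692488, -0.59273822,  0.22173227]), 'tool_rot': array([ 0.97054429,  1.34534336, -0.96924364]), 'force': array([-0.30586842,  0.39163439, -0.08330915]), 'wrist_torque': array([ 0.03461255,  0.0185688 , -0.0315025 ]), 'opening': 0.08712204064097763}
scene 51.40543428908238 273.74934519154306 220.73652196371492 [ 2.33426377  1.08437656 -0.31946655] [-0.38375747 -0.32528394  0.97123491]
top 50.63563140077416 278.9825221466964 211.98669126909482 [ 2.1626168  -2.13315803  0.18119252] [0.00541525 0.57290425 0.65405233]
```

View pics/scene0.png

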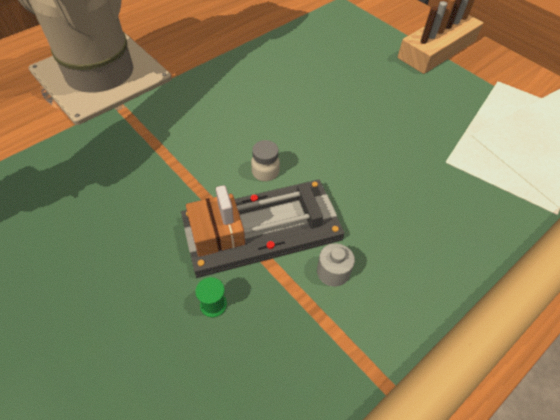

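View pics/top0.png

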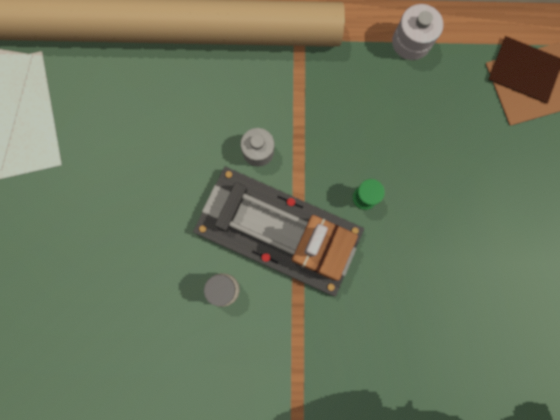

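The top view shows the bed's corner screws at about (228,174), (202,229), (355,230), (331,287), the red pins at (291,202) and (266,257), and the bright grip at (317,240). The reel is at (371,193), the jar at (221,290) and the weight at (257,145).

```bash
cat > h.py <<'E'
import numpy as np, cv2
from scipy.spatial.transform import Rotation as R
from workcell import *
def K(c):
    f=c["color"].shape[0]/2/np.tan(np.radians(c["vertical_fov"])/2)
    return np.array([[f,0,c["cx"]],[0,f,c["cy"]],[0,0,1]])
def ray(c,uv,z):
    Rm=R.from_rotvec(np.ravel(c["rvec"])).as_matrix(); t=np.ravel(c["tvec"])
    o=-Rm.T@t; d=Rm.T@np.linalg.inv(K(c))@np.array([uv[0],uv[1],1.])
    return o+d*(z-o[2])/d[2]
def blobs(m,amin=4):
    n,l,s,ce=cv2.connectedComponentsWithStats(m.astype(np.uint8))
    return [(ce[i].round(1),s[i,4]) for i in range(1,n) if s[i,4]>=amin]
E
python3 - <<'E'
from h import *
for n in("top","scene"):
    c=capture(n); h=cv2.cvtColor(c["color"],cv2.COLOR_RGB2HSV).astype(int); H,S,V=h[...,0],h[...,1],h[...,2]
    print(n)
    for p,a in blobs(((H<4)|(H>176))&(S>200)&(V>120)): print("red",p,a,ray(c,p,.029).round(4))
    for p,a in blobs((H>12)&(H<22)&(S>150)&(V>150)):
        if a<80: print("screw",p,a,ray(c,p,.024).round(4))
    for p,a in blobs((S<40)&(V>150),15): 
        if a<900: print("grip?",p,a,ray(c,p,.114).round(4))
    for p,a in blobs((H>50)&(H<70)&(S>200)&(V>90),50): print("reel",p,a,ray(c,p,.054).round(4))
    if n=="top":
        for nm,p in(("jar",(221,290)),("weight",(257,143))): print(nm,ray(c,p,.06).round(4))
        cv2.imwrite("pics/topcrop.png",cv2.resize(c["color"][150:310,180:400,::-1],None,fx=3.6,fy=3.6,interpolation=cv2.INTER_CUBIC))
s=read_state(); print(R.from_rotvec(s["tool_rot"]).as_matrix().round(3))
E
```

```text
top
grip? [259.2 143.3] 509 [0.6621 0.0441 0.114 ]
grip? [210.9 199.5] 115 [0.5784 0.1109 0.114 ]
grip? [270.4 207.3] 90 [0.5685 0.0264 0.114 ]
grip? [257.  222.3] 677 [0.5468 0.045  0.114 ]
grip? [316.9 239.1] 297 [ 0.5243 -0.0394  0.114 ]
jar [0.4512 0.0986 0.06  ]
weight [0.6796 0.0494 0.06  ]
scene
red [253.8 197.9] 26 [0.5033 0.0305 0.029 ]
red [270.  244.5] 34 [ 0.5922 -0.0082  0.029 ]
screw [173.6  74. ] 7 [0.1294 0.1107 0.024 ]
screw [124.3 112.1] 72 [ 0.168  -0.0303  0.024 ]
screw [314.2 183.6] 20 [0.5439 0.1347 0.024 ]
screw [230.9 195.8] 10 [0.4714 0.0053 0.024 ]
screw [334.7 228.3] 26 [0.6345 0.0955 0.024 ]
screw [200.4 262.4] 30 [ 0.5452 -0.1103  0.024 ]
grip? [222.8 196.8] 160 [ 0.5245 -0.0422  0.114 ]
[[-0.     0.949  0.315]
 [ 0.001  0.315 -0.949]
 [-1.    -0.    -0.001]]
```

View pics/topcrop.png

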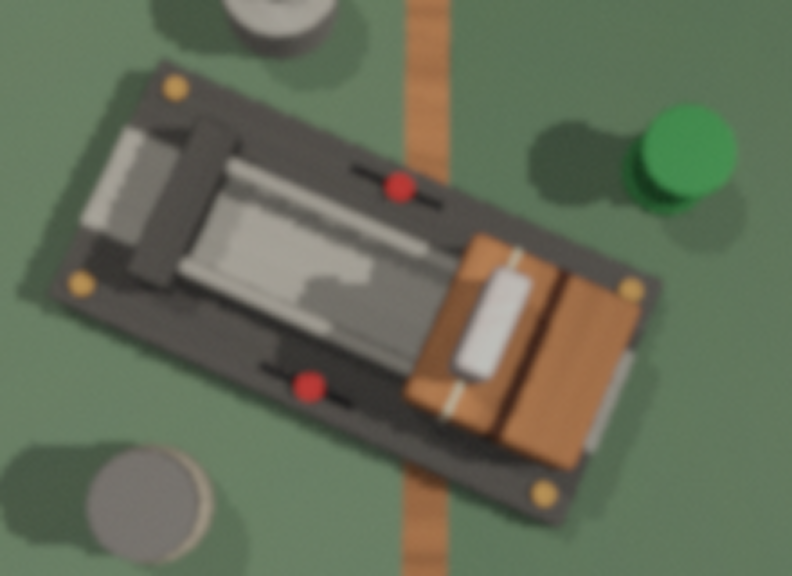

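The enlarged crop shows pins at (400,187) and (310,387), screws at (175,87), (631,290), (82,284), (544,494), and the grip top centred near (493,324), with its long side running along the clamp's x.

```bash
python3 - <<'E'
from h import *
c=capture("top")
P=lambda u,v,z: ray(c,((u+.5)/3.6-.5+180,(v+.5)/3.6-.5+150),z)
sc=np.array([P(175,87,.024),P(82,284,.024),P(631,290,.024),P(544,494,.024)])
pins=np.array([P(400,187,.029),P(310,387,.029)])
print(sc.round(4),pins.round(4))
yd=(sc[0]+sc[1]-sc[2]-sc[3])[:2]; yd/=np.linalg.norm(yd); xd=np.array([yd[1],-yd[0]])
scs=np.array([[.5439,.1347],[.6345,.0955],[.5452,-.1103]])
for name,o in(("top",sc.mean(0)[:2]),):
    print(name,o,"yaw y dir",np.degrees(np.arctan2(yd[1],yd[0])))
    m=pins.mean(0)[:2]; print("mark local",(m-o)@xd,(m-o)@yd, np.linalg.norm(pins[0]-pins[1]))
    g=P(493,324,.114)[:2]; print("grip",g,(g-o)@xd,(g-o)@yd)
    for n,p in(("jar",[.4512,.0986]),("weight",[.6796,.0494])): print(n,(p-o)@xd,(p-o)@yd)
y2=(scs[1]-scs[2]); print("sc dir",np.degrees(np.arctan2(*(scs[1]-scs[2])[::-1])),np.degrees(np.arctan2(*(sc[0]-sc[2])[1::-1])))
o2=(scs[0]+scs[2])/2; m2=np.array([.54775,.01115]); g2=np.array([.5245,-.0422]); print("scene o",o2,"mark",(m2-o2)@yd,"grip",(g2-o2)@xd,(g2-o2)@yd)
s=read_state(); M=R.from_rotvec(s["tool_rot"]).as_matrix()
print("tool y world angle",np.degrees(np.arctan2(M[1,1],M[0,1])),"z",np.degrees(np.arctan2(M[1,2],M[0,2])))
E
```

```text
[[ 0.6379  0.0969  0.024 ]
 [ 0.5472  0.1356  0.024 ]
 [ 0.548  -0.1098  0.024 ]
 [ 0.4574 -0.0703  0.024 ]] [[ 0.5924 -0.0057  0.029 ]
 [ 0.5026  0.0331  0.029 ]]
top [0.54763373 0.01307289] yaw y dir 66.46192527910605
mark local -0.0003950624010858858 0.0005017101297621193 0.09786133871702991
grip [ 0.52349019 -0.03898204] -0.0013460953759372046 -0.0573656222417889
jar -0.12256591616612961 0.03989919771868021
weight 0.10647847004126272 0.0860063462629016
sc dir 66.54318618214954 66.49206914698567
scene o [0.54455 0.0122 ] mark 0.00031531222495433754 grip 0.00334335906292025 -0.057880777898853375
tool y world angle 18.37995619788141 z -71.6200443556255
```

```bash
python3 -m jog '[{"translation":[0,3.8,-3.3],"angular":[6,0,0],"grip":8.7},{"translation":[0,7.6,-6.6],"angular":[12,0,0],"grip":8.7},{"translation":[0,11.4,-9.9],"angular":[18,0,0],"grip":8.7},{"translation":[0,15.2,-13.2],"angular":[24,0,0],"grip":8.7},{"translation":[0,19,-16.5],"angular":[30,0,0],"grip":8.7},{"translation":[0,22.8,-19.8],"angular":[36,0,0],"grip":8.7},{"translation":[0,26.6,-23.1],"angular":[41.9,0,0],"grip":8.7},{"translation":[0,30,-26],"angular":[41.9,0,0],"grip":8.7}]' 30
cat >> h.py <<'E'
YD=np.array([np.cos(np.radians(66.46)),np.sin(np.radians(66.46))])
def go(target):
    s=read_state(); M=R.from_rotvec(s["tool_rot"]).as_matrix()
    print("pos",s["tool_pos"].round(4),"need tool cm",(M.T@(np.array(target)-s["tool_pos"])*100).round(2),"z yaw",np.degrees(np.arctan2(M[1,2],M[0,2])).round(2),"force",s["force"].round(2),"open",round(float(s["opening"]),4),"t",s["time_s"])
    T=np.c_[[0,0,-1],[YD[1],-YD[0],0],[-YD[0],-YD[1],0]]
    print("rot needed deg",np.degrees(R.from_matrix(M.T@T).as_rotvec()).round(2))
E
python3 -c "
from h import *
go([.5237,-.0402,.15])"
```

```text
time_s: 1.25
tool_pos: [0.4005, -0.2501, 0.2227]
tool_rot: [1.505, 0.985, -1.505]
force: [0.3, 0.2, 1.1]
opening: 0.087
pos [ 0.4005 -0.2501  0.2227] need tool cm [  7.27   2.89 -24.16] z yaw -113.57 force [0.33 0.23 1.12] open 0.087 t 1.25
rot needed deg [-0.03  0.01 -0.02]
```

```bash
python3 -m jog '[{"translation":[0,0.6,-4],"angular":[0,0,0],"grip":8.7},{"translation":[0,1.2,-9],"angular":[0,0,0],"grip":8.7},{"translation":[1,1.8,-14],"angular":[0,0,0],"grip":8.7},{"translation":[3,2.4,-18],"angular":[0,0,0],"grip":8.7},{"translation":[5,2.8,-21],"angular":[0,0,0],"grip":8.7},{"translation":[6,2.8,-23],"angular":[0,0,0],"grip":8.7},{"translation":[6,2.8,-23.6],"angular":[0,0,0],"grip":8.7},{"translation":[6,2.8,-23.6],"angular":[0,0,0],"grip":8.7}]' 30
python3 -c "
from h import *
go([.5237,-.0402,.08])
for n in ('wrist','scene'):
  c=capture(n); cv2.imwrite(f'pics/{n}1.png',c['color'][:,:,::-1])"
```

```text
time_s: 2.25
tool_pos: [0.5198, -0.0469, 0.163]
tool_rot: [1.505, 0.986, -1.504]
force: [-0.3, 0.2, -0.3]
opening: 0.0872
pos [ 0.5198 -0.0469  0.163 ] need tool cm [ 8.3   0.09 -0.77] z yaw -113.52 force [-0.32  0.23 -0.26] open 0.0872 t 2.25
rot needed deg [ 0.02  0.   -0.03]
```

View pics/wrist1.png

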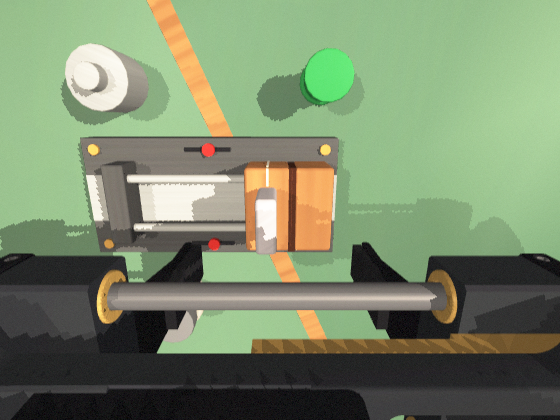

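View pics/scene1.png

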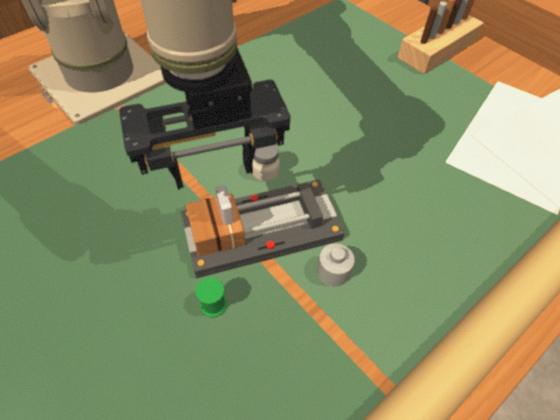

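The wrist view shows the grip at about (266,220) between the fingers (185 to 370), with the reel and weight clear. In the scene view the jar stands behind the fingers and well below them. Next I'll check the grip's y by ray from the wrist view and line up.

```bash
python3 - <<'E'
from h import *
c=capture("wrist")
cv2.imwrite("pics/w2.png",cv2.resize(c["color"][140:260,220:340,::-1],None,fx=5,fy=5))
o=np.array([.5472,.0128]);XD=np.array([YD[1],-YD[0]])
for u,v,z in((258,190,.114),(276,190,.114),(267,250,.07),(267,165,.07),(208,150,.029),(214,244,.029)):
    p=ray(c,(u,v),z)[:2]; print(u,v,p.round(4),((p-o)@XD).round(4),((p-o)@YD).round(4))
z=c["z_map"]; print(z[185:260:8,266])
E
```

```text
258 190 [ 0.5531 -0.0481] 0.0297 -0.0535
276 190 [ 0.548  -0.0598] 0.0297 -0.0662
267 250 [ 0.4911 -0.026 ] -0.036 -0.058
267 165 [ 0.5614 -0.0574] 0.041 -0.0587
208 150 [ 0.5921 -0.008 ] 0.0494 -0.0012
214 244 [0.5032 0.0306] -0.0475 -0.0012
[0.26031303 0.2369496  0.21926202 0.22134016 0.22275831 0.223937
 0.22542174 0.22818632 0.22921342 0.35554987]
```

View pics/w2.png

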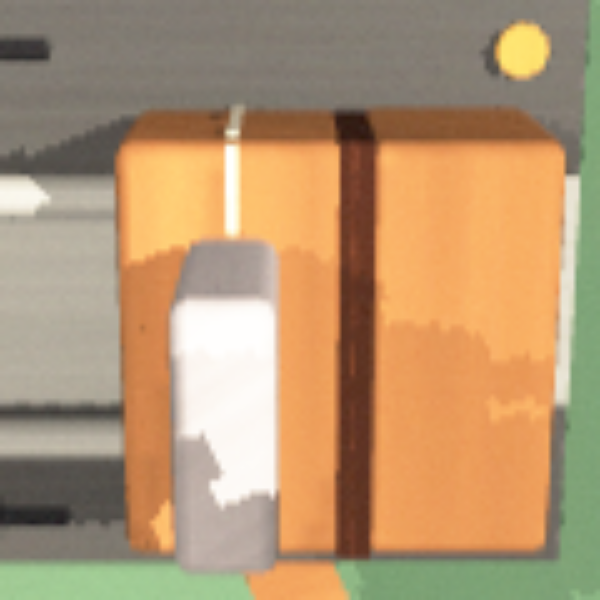

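The wrist rays put the grip within about 2 mm of the target. In the crop, the top face spans (175–275, 300–570). Now I'll centre, descend and close.

```bash
python3 -m jog '[{"translation":[0,0.1,-0.8],"angular":[0,0,0],"grip":8.7},{"translation":[2,0.1,-0.8],"angular":[0,0,0],"grip":8.7},{"translation":[4,0.1,-0.8],"angular":[0,0,0],"grip":8.7},{"translation":[6,0.1,-0.8],"angular":[0,0,0],"grip":8.7},{"translation":[7.5,0.1,-0.8],"angular":[0,0,0],"grip":8.7},{"translation":[8.3,0.1,-0.8],"angular":[0,0,0],"grip":8.7},{"translation":[8.3,0.1,-0.8],"angular":[0,0,0],"grip":8.7},{"translation":[8.3,0.1,-0.8],"angular":[0,0,0],"grip":8.7}]' 30
python3 -c "
from h import *
go([.5240,-.0404,.08])
c=capture('wrist'); cv2.imwrite('pics/w3.png',c['color'][:,:,::-1])"
```

```text
time_s: 3.4
tool_pos: [0.5243, -0.0396, 0.0802]
tool_rot: [1.505, 0.985, -1.504]
force: [-0.4, -0.2, -0.5]
opening: 0.0867
pos [ 0.5243 -0.0396  0.0802] need tool cm [0.02 0.01 0.08] z yaw -113.52 force [-0.4  -0.21 -0.5 ] open 0.0867 t 3.4
rot needed deg [ 0.02 -0.01 -0.06]
```

View pics/w3.png

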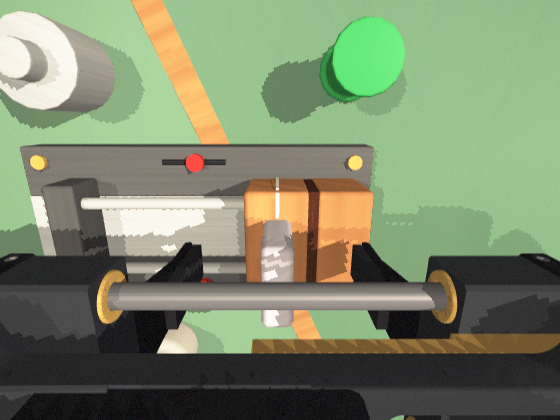

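The grip bar at (277,270) sits centred between the fingers, which are at about 195 and 360. Now I'll close on it.

```bash
python3 -m jog '[{"translation":[0,0,0],"angular":[0,0,0],"grip":5},{"translation":[0,0,0],"angular":[0,0,0],"grip":1},{"translation":[0,0,0],"angular":[0,0,0],"grip":0.5},{"translation":[0,0,0],"angular":[0,0,0],"grip":0.5},{"translation":[0,0,0],"angular":[0,0,0],"grip":0.5},{"translation":[0,0,0],"angular":[0,0,0],"grip":0.5},{"translation":[0,0,0],"angular":[0,0,0],"grip":0.5},{"translation":[0,0,0],"angular":[0,0,0],"grip":0.5}]' 40
python3 -c "
from h import *
go([.5240,-.0404,.08])"
```

```text
time_s: 4.45
tool_pos: [0.5237, -0.0397, 0.0795]
tool_rot: [1.505, 0.986, -1.505]
force: [-0.4, -0.3, -0.6]
opening: 0.0156
pos [ 0.5237 -0.0397  0.0795] need tool cm [-0.05  0.05  0.06] z yaw -113.52 force [-0.43 -0.3  -0.58] open 0.0156 t 4.45
rot needed deg [0.02 0.01 0.  ]
```

```bash
cat >> h.py <<'E'
P0=np.array([.5237,-.0397])
def log():
    F=[];X=[];s=read_state()
    print("t %.2f open %.2f mm  Fy %.2f"%(s["time_s"],(s["tool_pos"][:2]-P0)@YD*1000,s["force"][:2]@YD),"x off %.2f z %.4f"%((s["tool_pos"][:2]-P0)@np.array([YD[1],-YD[0]])*1000,s["tool_pos"][2]),s["force"].round(1),round(float(s["opening"]),4))
E
python3 -m jog '[{"translation":[0,0,-0.3],"angular":[0,0,0],"grip":0.5},{"translation":[0,0,-0.8],"angular":[0,0,0],"grip":0.5},{"translation":[0,0,-1.3],"angular":[0,0,0],"grip":0.5},{"translation":[0,0,-1.8],"angular":[0,0,0],"grip":0.5},{"translation":[0,0,-2.3],"angular":[0,0,0],"grip":0.5},{"translation":[0,0,-2.8],"angular":[0,0,0],"grip":0.5},{"translation":[0,0,-3.3],"angular":[0,0,0],"grip":0.5},{"translation":[0,0,-3.3],"angular":[0,0,0],"grip":0.5}]' 40
python3 -c "
from h import *
log()"
python3 -m jog '[{"translation":[0,0,-0.4],"angular":[0,0,0],"grip":0.5},{"translation":[0,0,-0.8],"angular":[0,0,0],"grip":0.5},{"translation":[0,0,-1.2],"angular":[0,0,0],"grip":0.5},{"translation":[0,0,-1.2],"angular":[0,0,0],"grip":0.5}]' 40
python3 -c "
from h import *
log()
c=capture('scene'); cv2.imwrite('pics/s4.png',c['color'][100:320,130:400,::-1].repeat(2,0).repeat(2,1))"
```

```text
time_s: 5.45
tool_pos: [0.5364, -0.0108, 0.0795]
tool_rot: [1.503, 0.985, -1.507]
force: [-4.9, -6.1, 5.0]
opening: 0.0155
t 5.45 open 31.55 mm  Fy -7.52 x off 0.06 z 0.0795 [-4.9 -6.1  5. ] 0.0155
time_s: 5.95
tool_pos: [0.541, -0.0, 0.0795]
tool_rot: [1.503, 0.984, -1.508]
force: [-5.9, -6.0, 5.2]
opening: 0.0155
t 5.95 open 43.28 mm  Fy -7.91 x off 0.06 z 0.0795 [-5.9 -6.   5.2] 0.0155
```

View pics/s4.png

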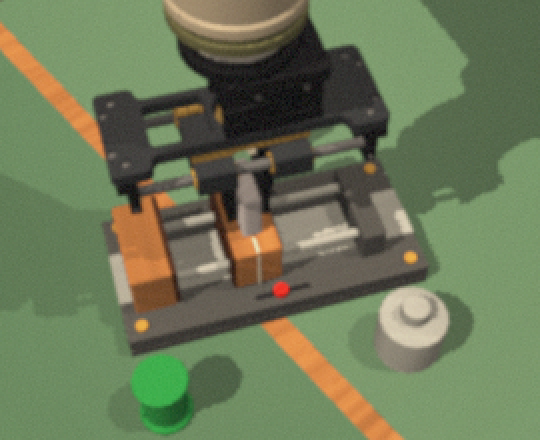

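The jaw has followed the fingers: its white line is at (258,260), short of the red pin at (282,289), and the other objects are untouched. Now 1 mm steps, reading the force at each.

```bash
L(){ python3 -c "
from h import *
log()"; }
for_(){ :; }
python3 -m jog '[{"translation":[0,0,-0.2],"angular":[0,0,0],"grip":0.5},{"translation":[0,0,-0.2],"angular":[0,0,0],"grip":0.5}]' 40 >/dev/null; L
python3 -m jog '[{"translation":[0,0,-0.1],"angular":[0,0,0],"grip":0.5},{"translation":[0,0,-0.1],"angular":[0,0,0],"grip":0.5}]' 40 >/dev/null; L
python3 -m jog '[{"translation":[0,0,-0.1],"angular":[0,0,0],"grip":0.5},{"translation":[0,0,-0.1],"angular":[0,0,0],"grip":0.5}]' 40 >/dev/null; L
python3 -m jog '[{"translation":[0,0,-0.1],"angular":[0,0,0],"grip":0.5},{"translation":[0,0,-0.1],"angular":[0,0,0],"grip":0.5}]' 40 >/dev/null; L
python3 -m jog '[{"translation":[0,0,-0.1],"angular":[0,0,0],"grip":0.5},{"translation":[0,0,-0.1],"angular":[0,0,0],"grip":0.5}]' 40 >/dev/null; L
python3 -m jog '[{"translation":[0,0,-0.1],"angular":[0,0,0],"grip":0.5},{"translation":[0,0,-0.1],"angular":[0,0,0],"grip":0.5}]' 40 >/dev/null; L
```

```text
t 6.25 open 45.03 mm  Fy -7.91 x off 0.06 z 0.0795 [-5.9 -6.1  5.8] 0.0157
t 6.50 open 45.88 mm  Fy -7.26 x off 0.04 z 0.0795 [-5.8 -5.4  6.3] 0.0158
t 6.75 open 46.91 mm  Fy -7.93 x off 0.07 z 0.0795 [-6.2 -6.   5.7] 0.0158
t 7.00 open 47.90 mm  Fy -8.39 x off 0.04 z 0.0795 [-6.3 -6.4  6.4] 0.0156
t 7.25 open 48.84 mm  Fy -9.11 x off 0.07 z 0.0795 [-6.1 -7.3  5.6] 0.0159
t 7.50 open 49.87 mm  Fy -8.23 x off 0.07 z 0.0795 [-5.6 -6.5  5.4] 0.0159
```

```bash
L(){ python3 -c "
from h import *
log()"; }
python3 -m jog '[{"translation":[0,0,-0.1],"angular":[0,0,0],"grip":0.5},{"translation":[0,0,-0.1],"angular":[0,0,0],"grip":0.5}]' 40 >/dev/null; L
python3 -m jog '[{"translation":[0,0,-0.1],"angular":[0,0,0],"grip":0.5},{"translation":[0,0,-0.1],"angular":[0,0,0],"grip":0.5}]' 40 >/dev/null; L
python3 -m jog '[{"translation":[0,0,-0.1],"angular":[0,0,0],"grip":0.5},{"translation":[0,0,-0.1],"angular":[0,0,0],"grip":0.5}]' 40 >/dev/null; L
```

```text
t 7.75 open 50.83 mm  Fy -8.16 x off 0.06 z 0.0795 [-6.  -6.3  6.4] 0.0157
t 8.00 open 51.89 mm  Fy -9.13 x off 0.06 z 0.0795 [-7.  -6.9  5.8] 0.0157
t 8.25 open 53.02 mm  Fy -8.32 x off 0.05 z 0.0795 [-5.8 -6.6  5.5] 0.0154
```

```bash
L(){ python3 -c "
from h import *
log()"; }
python3 -m jog '[{"translation":[0,0,-0.05],"angular":[0,0,0],"grip":0.5},{"translation":[0,0,-0.05],"angular":[0,0,0],"grip":0.5}]' 40 >/dev/null; L
python3 -m jog '[{"translation":[0,0,-0.05],"angular":[0,0,0],"grip":0.5},{"translation":[0,0,-0.05],"angular":[0,0,0],"grip":0.5}]' 40 >/dev/null; L
python3 -m jog '[{"translation":[0,0,-0.05],"angular":[0,0,0],"grip":0.5},{"translation":[0,0,-0.05],"angular":[0,0,0],"grip":0.5}]' 40 >/dev/null; L
```

```text
t 8.50 open 53.58 mm  Fy -8.00 x off 0.06 z 0.0795 [-5.5 -6.3  5.1] 0.0157
t 8.75 open 54.14 mm  Fy -7.68 x off 0.07 z 0.0795 [-5.1 -6.2  5.2] 0.0154
t 9.00 open 54.71 mm  Fy -7.95 x off 0.08 z 0.0796 [-5.6 -6.2  4.3] 0.0153
```

```bash
L(){ python3 -c "
from h import *
log()"; }
L
python3 -m jog '[{"translation":[0,0,-0.05],"angular":[0,0,0],"grip":0.5},{"translation":[0,0,-0.05],"angular":[0,0,0],"grip":0.5}]' 40 >/dev/null; L
python3 -m jog '[{"translation":[0,0,-0.05],"angular":[0,0,0],"grip":0.5},{"translation":[0,0,-0.05],"angular":[0,0,0],"grip":0.5}]' 40 >/dev/null; L
```

```text
t 9.00 open 54.71 mm  Fy -7.95 x off 0.08 z 0.0796 [-5.6 -6.2  4.3] 0.0153
t 9.25 open 55.34 mm  Fy -6.60 x off 0.07 z 0.0795 [-4.5 -5.2  4.9] 0.016
t 9.50 open 56.01 mm  Fy -5.47 x off 0.06 z 0.0796 [-3.6 -4.4  4.6] 0.0158
```

The pull is dropping, from about 8.5 N to 5.5 N. I'll carry on in 0.5 mm steps until it turns up.

```bash
L(){ python3 -c "
from h import *
log()"; }
python3 -m jog '[{"translation":[0,0,-0.05],"angular":[0,0,0],"grip":0.5},{"translation":[0,0,-0.05],"angular":[0,0,0],"grip":0.5}]' 40 >/dev/null; L
python3 -m jog '[{"translation":[0,0,0],"angular":[0,0,0],"grip":0.5}]' 40 >/dev/null; L
python3 -m jog '[{"translation":[0,0,0],"angular":[0,0,0],"grip":0.5}]' 40 >/dev/null; L
```

```text
t 9.75 open 56.61 mm  Fy -5.97 x off 0.07 z 0.0796 [-3.8 -4.9  4.4] 0.0159
t 9.88 open 56.68 mm  Fy -5.35 x off 0.08 z 0.0795 [-3.5 -4.3  3.7] 0.0155
t 10.00 open 56.67 mm  Fy -5.88 x off 0.06 z 0.0795 [-3.9 -4.7  4.7] 0.0158
```

```bash
L(){ python3 -c "
from h import *
log()"; }
python3 -m jog '[{"translation":[0,0,-0.05],"angular":[0,0,0],"grip":0.5},{"translation":[0,0,-0.05],"angular":[0,0,0],"grip":0.5}]' 40 >/dev/null; L
python3 -m jog '[{"translation":[0,0,0],"angular":[0,0,0],"grip":0.5}]' 40 >/dev/null; L
python3 -m jog '[{"translation":[0,0,0],"angular":[0,0,0],"grip":0.5}]' 40 >/dev/null; L
```

```text
t 10.25 open 57.35 mm  Fy -4.18 x off 0.08 z 0.0796 [-2.3 -3.6  3.2] 0.0154
t 10.38 open 57.35 mm  Fy -5.09 x off 0.06 z 0.0795 [-3.8 -3.9  3.9] 0.0156
t 10.50 open 57.36 mm  Fy -5.19 x off 0.06 z 0.0796 [-4.6 -3.7  3.9] 0.0159
```

Still falling slightly (mean about 4.8 N), so another 0.5 mm.

```bash
L(){ python3 -c "
from h import *
log()"; }
python3 -m jog '[{"translation":[0,0,-0.05],"angular":[0,0,0],"grip":0.5},{"translation":[0,0,-0.05],"angular":[0,0,0],"grip":0.5}]' 40 >/dev/null; L
python3 -m jog '[{"translation":[0,0,0],"angular":[0,0,0],"grip":0.5}]' 40 >/dev/null; L
python3 -m jog '[{"translation":[0,0,0],"angular":[0,0,0],"grip":0.5}]' 40 >/dev/null; L
```

```text
t 10.75 open 57.86 mm  Fy -4.71 x off 0.06 z 0.0795 [-3.8 -3.5  3.5] 0.0157
t 10.88 open 57.91 mm  Fy -5.91 x off 0.06 z 0.0795 [-4.1 -4.7  2.9] 0.0158
t 11.00 open 57.94 mm  Fy -5.42 x off 0.05 z 0.0795 [-2.2 -4.9  3.6] 0.0156
```

```bash
L(){ python3 -c "
from h import *
log()"; }
python3 -m jog '[{"translation":[0,0,-0.05],"angular":[0,0,0],"grip":0.5},{"translation":[0,0,-0.05],"angular":[0,0,0],"grip":0.5}]' 40 >/dev/null; L
python3 -m jog '[{"translation":[0,0,0],"angular":[0,0,0],"grip":0.5}]' 40 >/dev/null; L
python3 -m jog '[{"translation":[0,0,0],"angular":[0,0,0],"grip":0.5}]' 40 >/dev/null; L
```

```text
t 11.25 open 58.36 mm  Fy -5.75 x off 0.06 z 0.0795 [-3.4 -4.8  2.4] 0.0156
t 11.38 open 58.39 mm  Fy -5.30 x off 0.05 z 0.0795 [-3.3 -4.3  3.4] 0.0154
t 11.50 open 58.40 mm  Fy -4.87 x off 0.06 z 0.0795 [-2.3 -4.3  4.4] 0.0154
```

```bash
L(){ python3 -c "
from h import *
log()"; }
python3 -m jog '[{"translation":[0,0,-0.05],"angular":[0,0,0],"grip":0.5},{"translation":[0,0,-0.05],"angular":[0,0,0],"grip":0.5}]' 40 >/dev/null; L
python3 -m jog '[{"translation":[0,0,0],"angular":[0,0,0],"grip":0.5}]' 40 >/dev/null; L
python3 -m jog '[{"translation":[0,0,0],"angular":[0,0,0],"grip":0.5}]' 40 >/dev/null; L
```

```text
t 11.75 open 58.52 mm  Fy -5.90 x off 0.07 z 0.0795 [-5.2 -4.2  3.8] 0.0156
t 11.88 open 58.49 mm  Fy -5.84 x off 0.08 z 0.0795 [-4.5 -4.4  5.6] 0.0157
t 12.00 open 58.52 mm  Fy -6.80 x off 0.03 z 0.0795 [-3.8 -5.8  5.6] 0.0156
```

The advance stalled, only 0.1 mm for a 0.5 mm command, and the pull is rising. One more small step should confirm that this is the notch wall.

```bash
L(){ python3 -c "
from h import *
log()"; }
python3 -m jog '[{"translation":[0,0,-0.04],"angular":[0,0,0],"grip":0.5},{"translation":[0,0,-0.04],"angular":[0,0,0],"grip":0.5}]' 40 >/dev/null; L
python3 -m jog '[{"translation":[0,0,0],"angular":[0,0,0],"grip":0.5}]' 40 >/dev/null; L
python3 -m jog '[{"translation":[0,0,0],"angular":[0,0,0],"grip":0.5}]' 40 >/dev/null; L
python3 -c "
from h import *
for n in('top','scene'):
  c=capture(n); a=c['color'][150:310,180:400] if n=='top' else c['color'][150:290,160:360]
  cv2.imwrite(f'pics/{n}9.png',cv2.resize(a[:,:,::-1],None,fx=3.6,fy=3.6))
log()"
```

```text
t 12.25 open 58.63 mm  Fy -7.48 x off 0.07 z 0.0795 [-5.3 -5.8  4.7] 0.0157
t 12.38 open 58.60 mm  Fy -7.44 x off 0.07 z 0.0796 [-6.2 -5.4  5.4] 0.016
t 12.50 open 58.61 mm  Fy -7.50 x off 0.06 z 0.0795 [-4.8 -6.1  5.6] 0.0155
t 12.60 open 58.60 mm  Fy -7.52 x off 0.05 z 0.0795 [-4.9 -6.1  6. ] 0.0158
```

View pics/scene9.png

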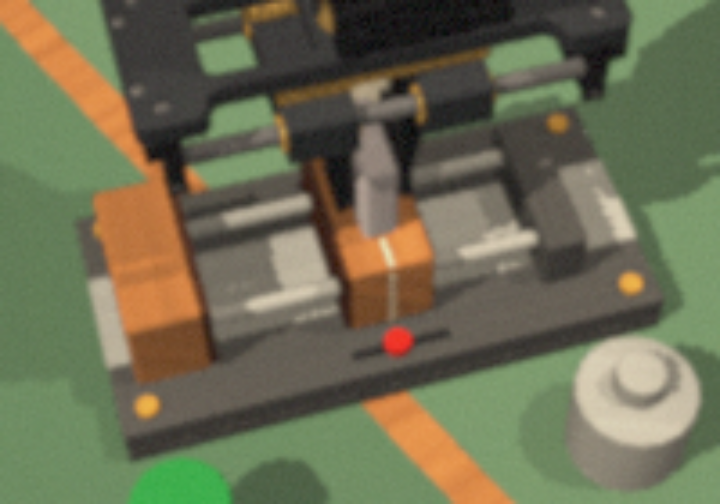

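View pics/top9.png

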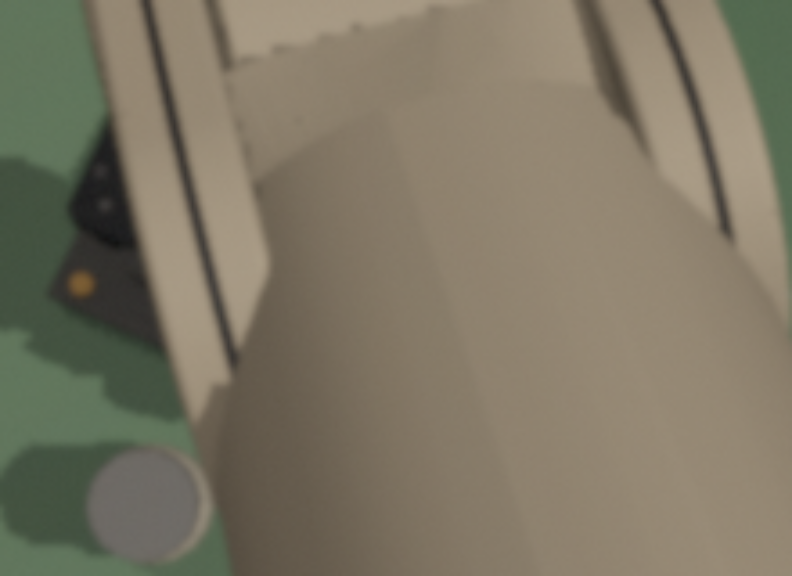

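The white line at (390,290) in the scene crop is level with the red pin at (398,341). In the top crop the jar is still at its original (150,505). The pull climbed from 5.3 to 7.5 N in 0.2 mm while the position held steady, so the ball is seated. Handing in.

```bash
python3 -c "
from h import *
print(job_done()); log()"
```

```text
the job is handed in; nothing more can be done
None
the job is handed in; nothing more can be done
```

I gripped the jaw by its aluminium bar with 40 N and drew it open along the clamp's +y in small steps. The job was handed in with the jaw still held at what I felt as the notch; no verdict was reported.

- **Notch by feel:** The pull fell from about 8.5 N to 5.3 N between roughly 54 and 58 mm of opening. It then rose to 7.5 N within 0.2 mm, and 0.9 mm of further commanded travel moved the jaw only 0.2 mm. I stopped there and held.
- **Last readings:** The opening was steady at about 58.6 mm by arm position, well short of the end stop, with a pull of 7.5 N. The run had taken 12.6 s.
- **Notch by sight:** The estimate from the red mark was 57 to 58 mm (±5 mm), which agrees. The white line looked level with the red pin in the scene view.
- **Loose objects:** In the last pictures the jar had not moved, and the weight and reel appeared to be standing in place. I judged the weight and reel by eye only, because the arm hid them in the top view and the reel was only partly in the scene crop.
- **Not checked:** I had no ball reading to confirm the click directly, and no state could be read after the hand-in. No check failed or disagreed.

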